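# Hang the peg basket and raise the telescopic stand

## Task

Hang the peg basket by its handle on the two-pronged hook of the telescopic stand, let go of it, then squeeze the release button on the stand's grip and pull the column up, past its first stop, all the way to its second stop. Nothing locks it up there, so finish while still holding the grip squeezed and the stand fully extended, with the basket hanging still on the hook. Do not tip the basket far enough to spill pegs, and leave the other things on the counter where they are.

Things in the scene. Friction and masses are not known exactly. Their poses are not given: they have to be found in the camera images.
- basket: White plastic peg basket, 90 (own x) by 130 (own y) mm, walls 55 high, about 0.18 kg, fixed wooden pegs inside. A rigid handle arches over it along own y: uprights at y = +-62 mm carry a straight crossbar 12 mm wide, 10 mm thick, its underside 115 mm and top 125 mm above the basket's underside. The other tub has no handle. Same after a half turn. Origin: centre of underside, z up.
- basket_bar (a point): Middle of the basket's crossbar, 120 mm above the basket's underside; axes as the basket's. Bar free for gripping between y = -58 and +58 mm.
- stand: Fixed telescopic stand: white foot plate 120 (x) by 130 (y) by 14 mm, outer tube of 32 mm diameter with a 40 mm collar, top at 140 mm. Origin: on the tube's axis at table level. The hook points along its own -x (roughly towards the robot), the button faces its own +x.
- fork: Two-pronged steel hook on the sliding column: two 8 mm round prongs at y = +-40 mm (72 mm open between them) run to the stand's -x from a cross rod 25 mm in front of the axis, 154 mm high with the column down, dip to a seat and end in upturned tips 119 mm in front of the axis, tops 160 mm high. Origin: the stand's origin, raised by the column's travel.
- fork_seat (a point): Middle of the hook's seat, midway between the prongs, 96 mm in front of the axis (own -x), 144 mm high with the column down: the underside of a hung bar rests at this height, along the stand's y. Trough 14 mm wide at the bottom, 45 degree flanks 14 mm high. The basket is wider than the hook: bring the bar in over the tips along +x with the basket's rim below the prongs (undersides 136 mm).
- grip: Grey plastic cross grip on top of the column, 28 (x) by 110 (y) by 30 (z) mm. Its origin is NOT its middle: it is the stand's origin raised by the column's travel. Axes as the stand's.
- grip_mid (a point): Middle of the grip, on the axis, 205 mm above the table with the column down. Take the grip here from above with the fingers closing along the stand's x: one finger on the button, the other on the bare face.
- button (a joint): Release button: black key 36 (y) by 20 (z) mm in the middle of the grip's +x face, standing 8 mm out. 0 = out, 0.006 m = fully in (towards the stand's -x); spring about 3 N at first, 6 N fully in. Beyond about 0.003 the column is free; the key springs back when let go.
- column (a joint): Travel of the column straight up, m: 0 = down (locked unless the button is in; 1.5 mm play), 0.05 = first stop (catches within 1.5 mm of it if the button is out; no resistance with it in), 0.10 = second stop (end of travel, no lock: let go there it sinks by its weight to the first stop). Column, hook and grip weigh 0.48 kg; friction 1 N, damping 12 N s/m.
- tub: Open white peg tub without a handle, 90 by 100 by 55 mm; leave alone. Origin: centre of underside.
- detergent: White bottle, 72 mm diameter, 190 mm high; leave alone. Origin: centre of underside.
- softener: Blue bottle, 64 mm diameter, 150 mm high; leave alone. Origin: centre of underside.
- measure: White measuring cup, 68 mm diameter, 60 mm high; leave alone. Origin: centre of underside.
- lint_brush: Brush lying flat; leave alone.
- soap: Wrapped bar of soap, 90 by 60 by 32 mm; leave alone. Origin: centre of underside.
There are look-alikes about, which are no part of the job. What is shaped like the stand but orange or turquoise is not meant.

How it is judged:
By the outcome, as a careful person would: the job done as asked, in the order asked, and still so for the second after the job is handed in, while the arm keeps its last pose, push and grip.
It also fails if it takes over 64 s, if anything falls off the work surface, if the arm or the gripper's body presses on something with over 40 N, if the wrist force passes 120 N, or if a joint passes its speed limit or range.

## Robot

A 6-joint arm with a two-finger parallel gripper is mounted at the origin on the work surface. World frame = base frame: x ahead of the robot, y to its left, z up, the work surface at z = 0. Lengths are in m, angles in rad, forces in N, time in s.
With the tool pointing down it reaches from about 0.275 to 0.775 m from the base axis. Payload 14.6 kg.
Tool frame: the origin (TCP) lies midway between the tips of the shut fingers; the grasp point (between the pads) lies 19 mm behind it; z points along the fingers, y is the line along which they close (so a half turn about z gives the same grasp; the last joint's range is limited). The gripper opens to 85 mm and grips with 20 to 120 N. Pads are 22 mm wide; open, the fingers measure 114 mm over their backs; the gripper's body (76 mm by 85 mm) begins 54 mm behind the grasp point. The pads swing forward as they close: fully open they stand 13 mm farther back than shut.
Start: joints at [-1.421, 0.263, -0.048, 1.259, 0, 1.415], TCP at [0.158, -0.501, 0.231] pointing down, gripper open.
Joint ranges: [-2.65, 2.65], [-0.89, 1.7], [-1.18, 1.37], [-2.13, 2.11], [-1.35, 1.29], [-3.14, 3.14]. Speed limits (rad/s): [1.89, 1.89, 2.57, 2.79, 3.14, 3.14].

## Interface

Orientations are given as a rotation vector (axis times angle).
In Python, from workcell import arm gives the robot as it stands.
- The arm moves only by the tool play_rows, never from a script. Its argument "steps" is a list of rows, each a list of 6 numbers: the shift along the tool's x, y, z in units of 25 mm (1.0 is 25 mm), then the turn, a rotation vector about the tool's x, y, z in units of 6 degrees (1.0 is 6 degrees). A call has exactly 5 rows; each row is the pose to reach, as a shift and turn from the pose commanded when the call began, along the tool's axes at that moment; what a row does not reach only later rows make up. A row lasts 1/12 s, in which the tool goes at most 41.7 mm and 7.16 degrees, less where a joint would pass 70% of its speed; a pose out of reach is approached as far as the arm can. A call with a gripper value outside its range is refused whole. "hand" is the opening, from 0 (shut) to 1 (fully open), set as the call begins (left out, the last holds). The fingers move at their own pace and stop on an object; "squeeze" is the grip in N (left out, the last holds). Time passes only in rows, so rows that repeat a pose let the fingers close, or fill a call up. It gives the time, the measured TCP pose, the force, the opening and the grip force at its end, in the units of the state.
- arm.get_state(): the state, without advancing time (a new reading comes with each control period).
- arm.camera(name): name is "scene" or "top" or "wrist"; returns the picture (480x640x3 uint8, red, green, blue); there is no depth.
- arm.camera_model(name): a dict with "intrinsics" (3x3 intrinsics, pixels), "dist_coeffs" ([k1, k2, p1, p2, k3] as OpenCV has them; the pictures are not rectified), "R" (3x3) and "t" (3): a world point X has camera coordinates R X + t; the wrist camera has in their place "tool_from_camera" (4x4, takes a point from camera to tool coordinates, whose origin is the TCP and whose axes are the flange's). Camera axes: x right, y down, z forward; pixel columns grow to the right and rows downward; lengths in m; the calibration is good to about 2 mm. A picture is of the moment at which its call begins: read the wrist's pose just before it. camera_model takes no time and is no camera call.
- arm.finish_job(): hands the job in; it is judged then, once.
Trained networks look in the newest picture that a camera, given by its name, has taken for a name from the list of things; names that differ only in an ending like _2 or _b are one class to them, and where a whole thing is asked for, a point or a joint stands for the part that bears it (a point fixed in the world has none). Each returns a list of dicts, best first, with "conf" (0 to 1); they miss things now and then, are a little off and sometimes report something else, mostly with a low value. They report only what shows in the picture. A call takes as long as a camera call. They do not tell look-alikes from the thing itself.
- arm.boxes_of(camera, thing): "centre" ([column, row] as shares, 0 to 1, of the picture: columns of its width, rows of its height, amid what is visible of it).
The state is a dict: "time_s": time; "qpos": joint angles; "qd": joint speeds; "tau": joint torques, N m; "ee_pos": TCP position; "eef_rot": TCP orientation; "wrist_force": force on the tool from outside, world axes, zero at the start; "ft_torque": the same for the moment, N m; "finger_gap": finger opening in m; "grip_force": force on a finger pad.
Only numpy, scipy, OpenCV 4.12 (cv2) and the standard library are available. Lean on these libraries where they do the work, as an engineer would, in place of code of your own. Each camera call takes 0.05 s, during which the arm holds its last target. There are 200 camera calls.

## Working session

There is one attempt and no reset: what is moved stays moved. The work goes in short steps, Python scripts to look and compute and a tool call to move; the robot and the scene stay as the last step left them, time stands still between calls to the robot, and variables do not carry over. Pictures are saved under pics/ and viewed, at most 10 in all, crops included, and the job is handed in when it is done.

Besides the shell and the picture viewer there is one more tool, called in YAML: its name, and indented under it one key for each argument. play_rows: Moves the arm, as the interface text tells. Its arguments: {"type":"object","properties":{"steps":{"type":"array","items":{"type":"array","items":{"type":"number"}}},"hand":{"type":"number"},"squeeze":{"type":"number"}},"required":["steps"]}

```bash
mkdir -p pics; python3 - <<'E'
from workcell import arm
import cv2
for c in ("scene","top"):
    im=arm.camera(c); cv2.imwrite(f"pics/{c}0.png",im[:,:,::-1])
    for t in ("basket","basket_bar","stand","fork","grip","button","tub"):
        print(c,t,[(round(d["centre"][0]*640),round(d["centre"][1]*480),round(d["conf"],2)) for d in arm.boxes_of(c,t)[:4]])
    m=arm.camera_model(c); print(m["R"],m["t"],m["intrinsics"])
print(arm.get_state())
E
```

```text
scene basket [(270, 219, 0.89), (339, 291, 0.45)]
scene basket_bar [(272, 218, 0.71)]
scene stand [(498, 291, 0.64), (343, 334, 0.58), (419, 448, 0.58)]
scene fork [(380, 295, 0.89), (443, 397, 0.75), (339, 335, 0.59), (502, 230, 0.58)]
scene grip [(342, 292, 0.77), (513, 248, 0.64), (429, 430, 0.63)]
scene button [(509, 252, 0.64), (421, 435, 0.49), (334, 295, 0.46)]
scene tub [(234, 183, 0.88)]
[[-0.7578554   0.65228811  0.0132444 ]
 [ 0.46935568  0.55919262 -0.68338046]
 [-0.45316712 -0.51168724 -0.72994228]] [ 0.35970182 -0.15711773  1.60117957] [[581.95313215   0.         318.59095724]
 [  0.         581.95313215 235.1575314 ]
 [  0.           0.           1.        ]]
top basket [(401, 256, 0.79)]
top basket_bar [(401, 256, 0.57)]
top stand [(274, 218, 0.94), (174, 185, 0.67), (217, 332, 0.56)]
top fork [(214, 344, 0.8), (161, 187, 0.69), (271, 218, 0.53)]
top grip [(204, 336, 0.88), (160, 171, 0.86), (267, 204, 0.69), (268, 206, 0.5)]
top button [(157, 165, 0.6)]
top tub [(465, 265, 0.9), (373, 173, 0.47)]
[[ 0.02043969 -0.99973135  0.01092952]
 [-0.98782331 -0.0218802  -0.154
[... 206 characters left out ...]
]]
{'time_s': 0.8, 'qpos': array([-1.42131490e+00,  2.63082453e-01, -4.83181952e-02,  1.25942391e+00,
        1.69482030e-05,  1.41546753e+00]), 'qd': array([-1.16017263e-03, -8.82652873e-05,  1.31123635e-04, -1.65218589e-03,
       -1.66266425e-04, -1.00654119e-03]), 'tau': array([ 1.96732612e-04, -6.37385988e+01,  3.84763598e+01,  9.28082954e-04,
        6.79826576e-05, -2.32316626e-05]), 'ee_pos': array([ 0.1575417 , -0.50078796,  0.2312807 ]), 'eef_rot': array([-3.10514998e+00, -4.76939134e-01, -2.67514574e-05]), 'wrist_force': array([ 0.43550329,  0.63385647, -0.21128506]), 'ft_torque': array([-0.01202143,  0.04733718, -0.01071987]), 'grip_force': 0.0, 'finger_gap': 0.08529869327926295}
```

View pics/scene0.png

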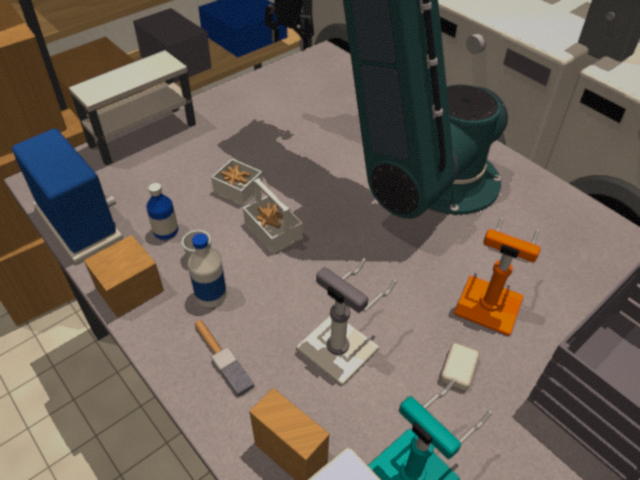

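View pics/top0.png

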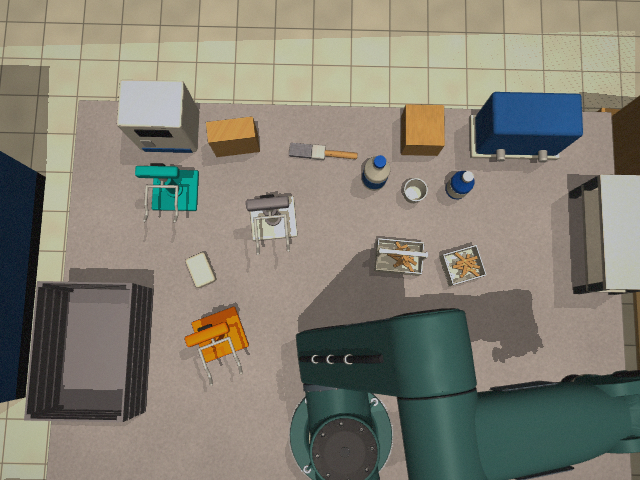

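The scene view shows the white stand with its grey grip at about (342,292) and the basket at (272,219). In the top view the stand is at (272,215) and the basket's bar runs from about (378,251) to (428,254). The orange and turquoise stands are look-alikes. I'll zoom in next to get exact pixels.

```bash
python3 - <<'E'
import cv2
im=cv2.imread("pics/top0.png")[180:285,240:440]; cv2.imwrite("pics/topc.png",cv2.resize(im,None,fx=4,fy=4,interpolation=cv2.INTER_CUBIC))
im=cv2.imread("pics/scene0.png")[160:310,230:430]; cv2.imwrite("pics/scenec.png",cv2.resize(im,None,fx=4,fy=4,interpolation=cv2.INTER_CUBIC))
E
```

```text
(no output)
```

View pics/topc.png

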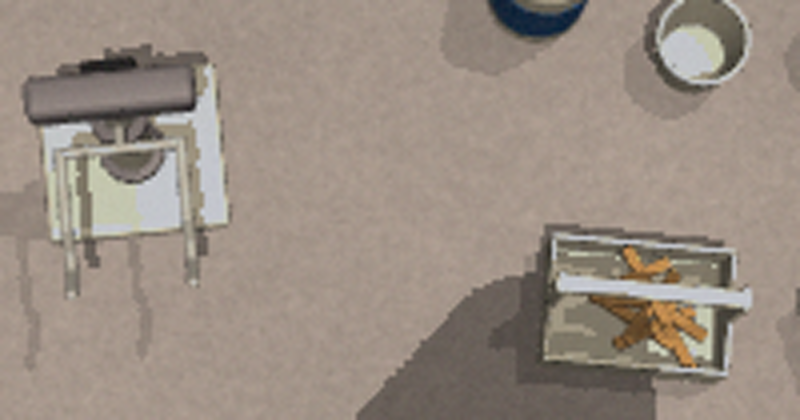

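View pics/scenec.png

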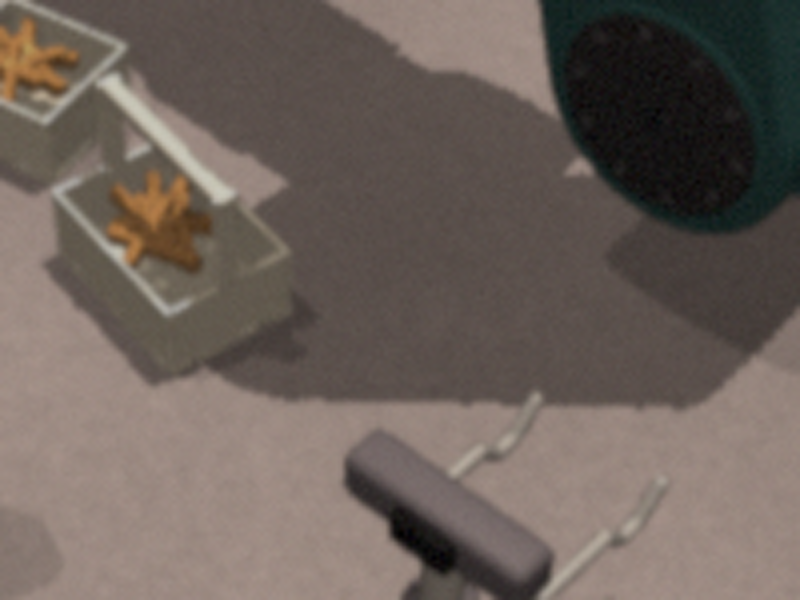

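The crops show the bar ends, basket rim corners, prong tips, cross rod and foot corners clearly enough to fit both poses.

```bash
cat > h.py <<'E'
from workcell import arm
import numpy as np, cv2
from scipy.optimize import least_squares
from scipy.spatial.transform import Rotation as Ro
def proj(c,X):
    m=arm.camera_model(c)
    return cv2.projectPoints(np.float64(X),cv2.Rodrigues(np.float64(m["R"]))[0],np.float64(m["t"]),np.float64(m["intrinsics"]),np.float64(m["dist_coeffs"]))[0][:,0]
off={"top":(240,180),"scene":(230,160)}
def fit(obs,g):
    def f(p):
        r=[]
        for c in ("top","scene"):
            o=[x for x in obs if x[0]==c]
            if not o: continue
            L=np.array([x[1] for x in o])/1000.; s,k=np.sin(p[2]),np.cos(p[2])
            W=np.c_[p[0]+k*L[:,0]-s*L[:,1],p[1]+s*L[:,0]+k*L[:,1],L[:,2]]
            r.append(proj(c,W)-(np.array([x[2] for x in o])/4.+off[c]-.375))
        return np.concatenate(r).ravel()
    s=least_squares(f,g,loss="soft_l1"); print(s.x.round(4)); print(f(s.x).reshape(-1,2).round(1).tolist()); return s.x
def go(pos,rot=None):
    "units for a move from measured pose to world pos"
    s=arm.get_state(); R=Ro.from_rotvec(s["eef_rot"])
    d=R.inv().apply(np.array(pos)-s["ee_pos"])/.025
    t=(R.inv()*rot).as_rotvec(degrees=True)/6 if rot is not None else np.zeros(3)
    return np.r_[d,t].round(2)
def down(yaw): # tool y along world angle yaw, z down
    y=np.array([np.cos(yaw),np.sin(yaw),0]); z=np.array([0,0,-1.]); x=np.cross(y,z)
    return Ro.from_matrix(np.c_[x,y,z])
E
python3 - <<'E'
from h import *
fit([("top",(-60,65,14),(50,240)),("top",(-60,-65,14),(229,222)),("top",(60,-65,14),(212,65)),
("top",(-119,40,158),(72,294)),("top",(-119,-40,158),(194,284)),("top",(-25,40,154),(62,152)),("top",(-25,-40,154),(182,142)),
("top",(0,55,205),(25,98)),("top",(0,-55,205),(195,88)),
("scene",(-119,40,158),(661,482)),("scene",(-119,-40,158),(537,398))],[.5,.1,0])
fit([("top",(45,65,55),(552,235)),("top",(45,-65,55),(736,252)),("top",(-45,-65,55),(727,375)),("top",(-45,65,55),(545,358)),
("top",(0,66,122),(557,283)),("top",(0,-66,122),(751,299)),("scene",(0,66,122),(227,196)),("scene",(0,-66,122),(105,82)),
("scene",(45,65,55),(170,312)),("scene",(45,-65,55),(56,190)),("scene",(-45,65,55),(288,252))],[.4,-.2,0])
s=arm.get_state(); print(s["time_s"], Ro.from_rotvec(s["eef_rot"]).as_matrix().round(2))
print(arm.camera_model("wrist")["tool_from_camera"])
E
```

```text
[0.6011 0.2031 0.1057]
[[-0.6, 0.1], [-0.1, 0.9], [0.9, -0.5], [-0.9, -0.4], [-0.9, -0.5], [-0.6, 0.2], [-0.5, 0.2], [0.1, 0.9], [0.3, -0.1], [-0.9, -0.4], [-0.7, -0.6]]
[ 0.4917 -0.1571 -0.0651]
[[-0.4, -0.3], [-0.2, -0.5], [0.1, 0.6], [-1.0, 0.8], [-0.8, 0.3], [-0.3, 0.5], [-0.1, 0.9], [-0.7, -1.4], [-1.1, 0.1], [-1.9, -0.6], [0.5, -1.1]]
0.8 [[ 0.95  0.3   0.  ]
 [ 0.3  -0.95  0.  ]
 [ 0.   -0.   -1.  ]]
[[-4.57305842e-04 -9.65209655e-01 -2.61476794e-01  6.58899102e-02]
 [ 9.99999887e-01 -4.74988733e-04  4.42838867e-06 -6.04847375e-04]
 [-1.28472855e-04 -2.61476762e-01  9.65209763e-01 -1.43012158e-01]
 [ 0.00000000e+00  0.00000000e+00  0.00000000e+00  1.00000000e+00]]
```

```bash
cat >> h.py <<'E'
from scipy.spatial.transform import Slerp
def plan(pos,rot,n):
    s=arm.get_state(); R0=Ro.from_rotvec(s["eef_rot"]); p0=s["ee_pos"]; sl=Slerp([0,1],Ro.concatenate([R0,rot]))
    for i in range(n):
        a,b=i/n,(i+1)/n
        print(np.r_[sl(a).inv().apply((b-a)*(np.array(pos)-p0))/.025,(sl(a).inv()*sl(b)).as_rotvec(degrees=True)/6].round(2).tolist())
def st(p,yaw,l): # local->world
    return np.array([p[0]+np.cos(yaw)*l[0]-np.sin(yaw)*l[1],p[1]+np.sin(yaw)*l[0]+np.cos(yaw)*l[1],l[2]])
B=((.4917,-.1571),-.0651); S=((.6011,.2031),.1057)
E
python3 - <<'E'
from h import *
plan([B[0][0],B[0][1],.22],down(B[1]),4)
E
```

```text
[4.22, -2.28, 0.11, -0.0, -0.0, -2.87]
[4.7, -0.93, 0.11, -0.0, -0.0, -2.87]
[4.77, 0.51, 0.11, -0.0, -0.0, -2.87]
[4.4, 1.89, 0.11, -0.0, -0.0, -2.87]
```

play_rows:
  steps:
    - [0.5, -0.3, 0, 0, 0, -0.35]
    - [1.3, -0.7, 0.05, 0, 0, -0.9]
    - [2.2, -1.2, 0.05, 0, 0, -1.5]
    - [3.2, -1.7, 0.1, 0, 0, -2.2]
    - [4.2, -2.3, 0.1, 0, 0, -2.87]
  hand: 1

```text
time_s: 1.22
ee_pos: [0.2414, -0.4131, 0.2286]
eef_rot: [-2.997, -0.943, -0.0]
wrist_force: [1.4, 0.3, -0.3]
finger_gap: 0.0855
grip_force: 0.0
```

play_rows:
  steps:
    - [0.95, -0.2, 0.02, 0, 0, -0.57]
    - [1.9, -0.4, 0.05, 0, 0, -1.15]
    - [2.8, -0.55, 0.05, 0, 0, -1.7]
    - [3.75, -0.75, 0.1, 0, 0, -2.3]
    - [4.7, -0.93, 0.1, 0, 0, -2.87]

```text
time_s: 1.63
ee_pos: [0.3246, -0.3267, 0.2262]
eef_rot: [-2.821, -1.381, -0.0]
wrist_force: [0.3, -0.6, 0.6]
finger_gap: 0.0855
grip_force: 0.0
```

play_rows:
  steps:
    - [0.95, 0.1, 0.02, 0, 0, -0.57]
    - [1.9, 0.2, 0.05, 0, 0, -1.15]
    - [2.8, 0.3, 0.05, 0, 0, -1.7]
    - [3.75, 0.4, 0.1, 0, 0, -2.3]
    - [4.7, 0.5, 0.1, 0, 0, -2.87]

```text
time_s: 2.05
ee_pos: [0.4068, -0.2419, 0.2237]
eef_rot: [-2.583, -1.788, -0.0]
wrist_force: [-0.4, -1.1, -0.1]
finger_gap: 0.0853
grip_force: 0.0
```

play_rows:
  steps:
    - [1.2, 0.5, 0.05, 0, 0, -0.75]
    - [2.4, 1.0, 0.05, 0, 0, -1.5]
    - [3.4, 1.45, 0.1, 0, 0, -2.2]
    - [4.0, 1.7, 0.1, 0, 0, -2.6]
    - [4.4, 1.9, 0.1, 0, 0, -2.87]

```text
time_s: 2.47
ee_pos: [0.4905, -0.1557, 0.2212]
eef_rot: [-2.285, -2.156, -0.0]
wrist_force: [-0.2, 0.0, -0.5]
finger_gap: 0.0855
grip_force: 0.0
```

```bash
python3 - <<'E'
from h import *
s=arm.get_state(); print(s["time_s"],s["ee_pos"],np.abs(s["qd"]).max(),s["qpos"].round(2))
plan([B[0][0],B[0][1],.102],down(B[1]),2)
im=arm.camera("wrist"); 
m=arm.camera_model("wrist"); T=np.linalg.inv(m["tool_from_camera"])
s=arm.get_state(); R=Ro.from_rotvec(s["eef_rot"])
def wp(X):
    return cv2.projectPoints(np.float64(R.inv().apply(np.array(X)-s["ee_pos"])),cv2.Rodrigues(T[:3,:3])[0],T[:3,3],np.float64(m["intrinsics"]),np.float64(m["dist_coeffs"]))[0][:,0]
L=[(0,y,.125) for y in(-.058,0,.058)]+[(x,y,.055) for x in(-.045,.045) for y in (-.065,.065)]
q=wp([st(*B,l) for l in L]); print(q.round())
o=im[:,:,::-1].copy()
for a in q: cv2.circle(o,tuple(int(v) for v in a),4,(0,0,255),1)
cv2.imwrite("pics/w1.png",o)
E
```

```text
2.4667 [ 0.49053466 -0.1556519   0.22121095] 0.21723777870201844 [-0.47  0.25 -0.1   1.23  0.    1.16]
[-0.03, 0.03, 2.38, -0.0, -0.0, 0.03]
[-0.03, 0.03, 2.38, -0.0, -0.0, 0.03]
[[320. 334.]
 [321. 250.]
 [321. 154.]
 [266. 301.]
 [261. 140.]
 [374. 302.]
 [381. 141.]]
```

View pics/w1.png

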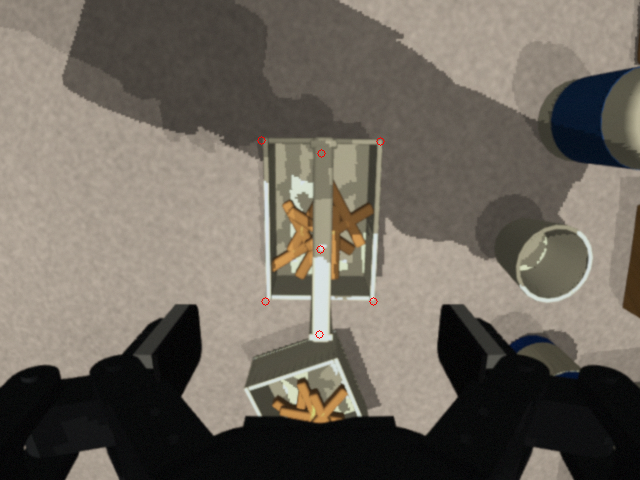

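The model projects onto the basket to within about 3 px (bar centre at (321,250)), so I'm descending and gripping.

play_rows:
  steps:
    - [0, 0, 0.5, 0, 0, 0]
    - [0, 0.02, 1.1, 0, 0, 0]
    - [-0.03, 0.04, 1.7, 0, 0, 0.03]
    - [-0.05, 0.05, 2.3, 0, 0, 0.05]
    - [-0.05, 0.06, 2.8, 0, 0, 0.05]
  hand: 0.6

```text
time_s: 2.93
ee_pos: [0.4904, -0.1595, 0.1504]
eef_rot: [-2.298, -2.142, 0.0]
wrist_force: [0.2, 0.4, -0.0]
finger_gap: 0.0511
grip_force: 0.0
```

play_rows:
  steps:
    - [0, 0, 0.5, 0, 0, 0]
    - [0, 0, 1.0, 0, 0, 0]
    - [0, 0, 1.5, 0, 0, 0]
    - [0, 0, 1.8, 0, 0, 0]
    - [0, 0, 1.95, 0, 0, 0]

```text
time_s: 3.35
ee_pos: [0.4904, -0.1593, 0.1018]
eef_rot: [-2.297, -2.142, 0.001]
wrist_force: [0.0, 0.2, -0.2]
finger_gap: 0.0514
grip_force: 0.0
```

play_rows:
  steps:
    - [0, 0, 0, 0, 0, 0]
    - [0, 0, 0, 0, 0, 0]
    - [0, 0, 0, 0, 0, 0]
    - [0, 0, 0, 0, 0, 0]
    - [0, 0, 0, 0, 0, 0]
  hand: 0
  squeeze: 50

```text
time_s: 3.77
ee_pos: [0.4918, -0.1595, 0.1032]
eef_rot: [2.296, 2.142, 0.001]
wrist_force: [1.5, -1.2, 3.5]
finger_gap: 0.0108
grip_force: 49.3
```

play_rows:
  steps:
    - [0, 0, 0, 0, 0, 0]
    - [0, 0, 0, 0, 0, 0]
    - [0, 0, 0, 0, 0, 0]
    - [0, 0, 0, 0, 0, 0]
    - [0, 0, 0, 0, 0, 0]

```text
time_s: 4.18
ee_pos: [0.4919, -0.1595, 0.1031]
eef_rot: [2.296, 2.142, 0.001]
wrist_force: [2.1, 0.0, 5.6]
finger_gap: 0.0109
grip_force: 49.6
```

```bash
python3 - <<'E'
from h import *
s=arm.get_state(); R=Ro.from_rotvec(s["eef_rot"]).as_matrix(); print(np.arctan2(R[1,1],R[0,1]),s["ee_pos"])
a=st(*S,(-.186,-.0024,.160)); print(a, st(*S,(-.096,-.0024,.132)))
plan(a,down(S[1]),5)
E
```

```text
-0.06902854364636862 [ 0.49185174 -0.15946949  0.10313512]
[0.41639128 0.18108978 0.16      ] [0.50588899 0.19058508 0.132     ]
[2.68, -0.79, -0.46, 0.0, 0.0, -0.33]
[2.7, -0.7, -0.46, 0.0, 0.0, -0.33]
[2.72, -0.6, -0.46, 0.0, 0.0, -0.33]
[2.74, -0.51, -0.46, 0.0, 0.0, -0.33]
[2.76, -0.41, -0.46, 0.0, 0.0, -0.33]
```

play_rows:
  steps:
    - [0, 0, -0.2, 0, 0, 0]
    - [0, 0, -0.6, 0, 0, 0]
    - [0, 0, -1.2, 0, 0, 0]
    - [0, 0, -1.8, 0, 0, 0]
    - [0, 0, -2.3, 0, 0, 0]

```text
time_s: 4.6
ee_pos: [0.4908, -0.159, 0.161]
eef_rot: [-2.296, -2.143, 0.0]
wrist_force: [0.1, -0.4, -1.2]
finger_gap: 0.011
grip_force: 48.8
```

play_rows:
  steps:
    - [0.1, -0.03, 0, 0, 0, 0]
    - [0.4, -0.12, 0, 0, 0, -0.05]
    - [0.8, -0.25, 0, 0, 0, -0.12]
    - [1.35, -0.4, 0, 0, 0, -0.2]
    - [2.0, -0.6, 0, 0, 0, -0.3]

```text
time_s: 5.02
ee_pos: [0.4788, -0.1068, 0.1592]
eef_rot: [-2.261, -2.179, 0.001]
wrist_force: [0.1, -0.6, -2.2]
finger_gap: 0.0111
grip_force: 48.8
```

play_rows:
  steps:
    - [0.7, -0.18, 0, 0, 0, -0.1]
    - [1.4, -0.36, 0, 0, 0, -0.2]
    - [2.1, -0.54, 0, 0, 0, -0.3]
    - [2.8, -0.72, 0, 0, 0, -0.4]
    - [3.5, -0.9, 0, 0, 0, -0.5]

```text
time_s: 5.43
ee_pos: [0.4591, -0.0179, 0.1594]
eef_rot: [-2.202, -2.239, 0.001]
wrist_force: [0.7, 0.9, -1.4]
finger_gap: 0.0109
grip_force: 48.8
```

play_rows:
  steps:
    - [0.7, -0.15, 0, 0, 0, -0.1]
    - [1.4, -0.3, 0, 0, 0, -0.2]
    - [2.1, -0.45, 0, 0, 0, -0.3]
    - [2.8, -0.6, 0, 0, 0, -0.4]
    - [3.5, -0.75, 0, 0, 0, -0.5]

```text
time_s: 5.85
ee_pos: [0.4388, 0.0691, 0.1594]
eef_rot: [-2.143, -2.296, 0.001]
wrist_force: [0.5, -0.3, -1.8]
finger_gap: 0.0111
grip_force: 48.8
```

```bash
python3 - <<'E'
from h import *
s=arm.get_state(); print(s["ee_pos"],s["wrist_force"],s["finger_gap"])
a=st(*S,(-.186,-.0024,.160))
plan(a,down(S[1]),1)
E
```

```text
[0.43883904 0.06905249 0.15940625] [ 0.53241577 -0.32309527 -1.84438952] 0.011127234727213674
[4.53, -0.59, -0.02, -0.01, -0.0, -0.35]
```

play_rows:
  steps:
    - [0.65, -0.08, 0, 0, 0, -0.07]
    - [1.3, -0.16, 0, 0, 0, -0.13]
    - [1.9, -0.24, 0, 0, 0, -0.2]
    - [2.5, -0.32, 0, 0, 0, -0.25]
    - [3.0, -0.38, 0, 0, 0, -0.3]

```text
time_s: 6.27
ee_pos: [0.4242, 0.1431, 0.1594]
eef_rot: [-2.107, -2.329, 0.001]
wrist_force: [-0.9, 0.2, -0.6]
finger_gap: 0.0108
grip_force: 48.8
```

play_rows:
  steps:
    - [0.5, -0.06, 0, 0, 0, -0.02]
    - [0.9, -0.1, 0, 0, 0, -0.04]
    - [1.2, -0.13, 0, 0, 0, -0.05]
    - [1.4, -0.14, 0, 0, 0, -0.05]
    - [1.45, -0.14, 0, 0, 0, -0.05]

```text
time_s: 6.68
ee_pos: [0.4184, 0.1779, 0.1598]
eef_rot: [-2.102, -2.334, 0.0]
wrist_force: [-0.3, -0.0, -1.4]
finger_gap: 0.0107
grip_force: 48.8
```

```bash
python3 - <<'E'
from h import *
s=arm.get_state(); print(s["ee_pos"],s["time_s"])
im=arm.camera("wrist")[:,:,::-1].copy(); m=arm.camera_model("wrist"); T=np.linalg.inv(m["tool_from_camera"])
s=arm.get_state(); R=Ro.from_rotvec(s["eef_rot"])
X=[st(*S,l) for l in [(-.119,.04,.16),(-.119,-.04,.16),(-.025,.04,.158),(-.06,.065,.014),(-.06,-.065,.014)]]
q=cv2.projectPoints(R.inv().apply(np.array(X)-s["ee_pos"]),cv2.Rodrigues(T[:3,:3])[0],T[:3,3],np.float64(m["intrinsics"]),np.float64(m["dist_coeffs"]))[0][:,0]
print(q.round())
for a in q: cv2.circle(im,tuple(int(v) for v in a),4,(0,0,255),1)
sc=arm.camera("scene")[:,:,::-1].copy()[170:410,230:450]
for a in proj("scene",X)-(230,170): cv2.circle(sc,tuple(int(v) for v in a),3,(0,0,255),1)
sc=cv2.resize(sc,(440,480)); cv2.imwrite("pics/w2.png",np.hstack([im[:, 100:460],sc]))
plan(st(*S,(-.096,-.0024,.160)),down(S[1]),2)
E
```

```text
[0.41841505 0.17785883 0.15984731] 6.6833
[[499. 195.]
 [475. 386.]
 [710. 199.]
 [494. 131.]
 [477. 302.]]
[0.09, 1.76, -0.0, -0.0, 0.0, -0.01]
[0.08, 1.76, -0.0, -0.0, 0.0, -0.01]
```

View pics/w2.png

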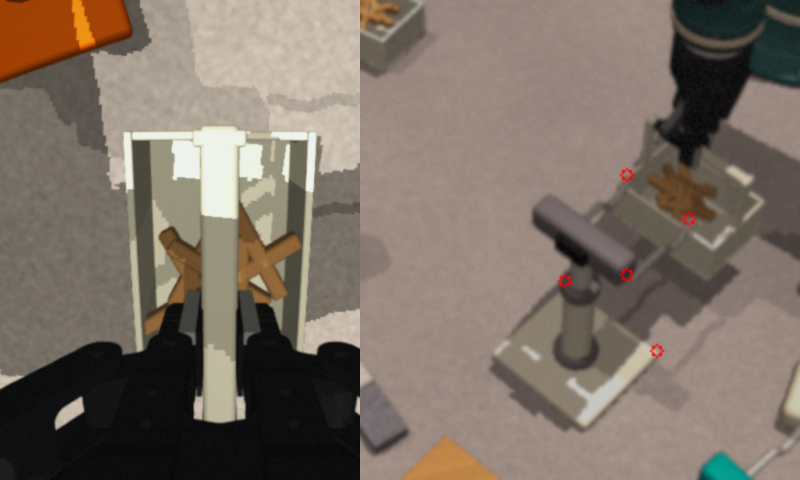

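The basket hangs level (bar at x≈320 in the full wrist frame), and the predicted prong tips match the scene view. I'm advancing over the tips.

play_rows:
  steps:
    - [0, 0.15, 0, 0, 0, 0]
    - [0.02, 0.4, 0, 0, 0, 0]
    - [0.04, 0.75, 0, 0, 0, 0]
    - [0.06, 1.15, 0, 0, 0, 0]
    - [0.08, 1.6, 0, 0, 0, 0]

```text
time_s: 7.2
ee_pos: [0.4597, 0.1832, 0.16]
eef_rot: [2.104, 2.333, 0.0]
wrist_force: [-0.1, 0.7, -0.9]
finger_gap: 0.0103
grip_force: 48.8
```

play_rows:
  steps:
    - [0.02, 0.45, 0, 0, 0, 0]
    - [0.04, 0.9, 0, 0, 0, 0]
    - [0.06, 1.35, 0, 0, 0, 0]
    - [0.08, 1.7, 0, 0, 0, 0]
    - [0.09, 1.92, 0, 0, 0, 0]

```text
time_s: 7.62
ee_pos: [0.5075, 0.1906, 0.1597]
eef_rot: [-2.104, -2.333, 0.0]
wrist_force: [-0.3, -1.1, -2.0]
finger_gap: 0.0109
grip_force: 48.8
```

```bash
python3 - <<'E'
from h import *
s=arm.get_state(); print(s["ee_pos"],s["wrist_force"])
im=arm.camera("wrist")[:,:,::-1].copy()[80:,160:560]
c=[(-.119,.04,.16),(-.119,-.04,.16),(-.025,.04,.158)]
sc=arm.camera("scene")[:,:,::-1].copy()[190:390,270:430]
X=[st(*S,l) for l in c]
for a in proj("scene",X)-(270,190): cv2.circle(sc,tuple(int(v) for v in a),2,(0,0,255),1)
cv2.imwrite("pics/w3.png",np.hstack([im,cv2.resize(sc,(320,400))]))
plan(st(*S,(-.096,-.0024,.132)),down(S[1]),1)
E
```

```text
[0.5074953  0.19057392 0.15971665] [-0.34900289 -1.07948463 -1.99672404]
[0.01, -0.04, 1.11, -0.0, 0.0, -0.02]
```

View pics/w3.png

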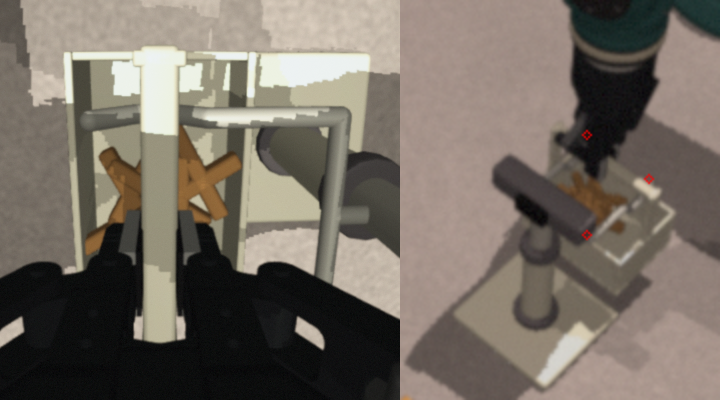

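The prong passes under the bar, which sits about 3 mm too deep towards the column (bar at column 160 in the crop, tip at 85, cross rod at 338). I'll correct that and lower.

play_rows:
  steps:
    - [0, -0.05, 0.1, 0, 0, 0]
    - [0, -0.1, 0.3, 0, 0, 0]
    - [0, -0.1, 0.5, 0, 0, 0]
    - [0, -0.1, 0.7, 0, 0, 0]
    - [0, -0.1, 0.85, 0, 0, 0]

```text
time_s: 8.13
ee_pos: [0.503, 0.1902, 0.1381]
eef_rot: [-2.103, -2.333, 0.001]
wrist_force: [-0.1, -0.4, -1.7]
finger_gap: 0.0111
grip_force: 48.8
```

play_rows:
  steps:
    - [0, 0, 0.06, 0, 0, 0]
    - [0, 0, 0.12, 0, 0, 0]
    - [0, 0, 0.18, 0, 0, 0]
    - [0, 0, 0.22, 0, 0, 0]
    - [0, 0, 0.25, 0, 0, 0]

```text
time_s: 8.55
ee_pos: [0.5041, 0.1903, 0.133]
eef_rot: [2.103, 2.333, 0.002]
wrist_force: [2.1, 0.2, 5.2]
finger_gap: 0.0108
grip_force: 49.7
```

play_rows:
  steps:
    - [0, 0, 0, 0, 0, 0]
    - [0, 0, 0, 0, 0, 0]
    - [0, 0, 0, 0, 0, 0]
    - [0, 0, 0, 0, 0, 0]
    - [0, 0, 0, 0, 0, 0]
  hand: 0.4
  squeeze: 20

```text
time_s: 8.97
ee_pos: [0.5034, 0.1902, 0.1325]
eef_rot: [-2.103, -2.333, 0.0]
wrist_force: [0.6, -0.1, -0.4]
finger_gap: 0.034
grip_force: 0.0
```

```bash
python3 - <<'E'
from h import *
s=arm.get_state(); print(s["ee_pos"],s["wrist_force"],s["time_s"])
sc=arm.camera("scene")[:,:,::-1][190:390,270:430]
im=arm.camera("wrist")[:,:,::-1].copy()[80:,160:560]
cv2.imwrite("pics/w4.png",np.hstack([im,cv2.resize(sc,(320,400))]))
E
```

```text
[0.50339373 0.19018869 0.13248295] [ 0.57790758 -0.09986817 -0.39440893] 8.9667
```

View pics/w4.png

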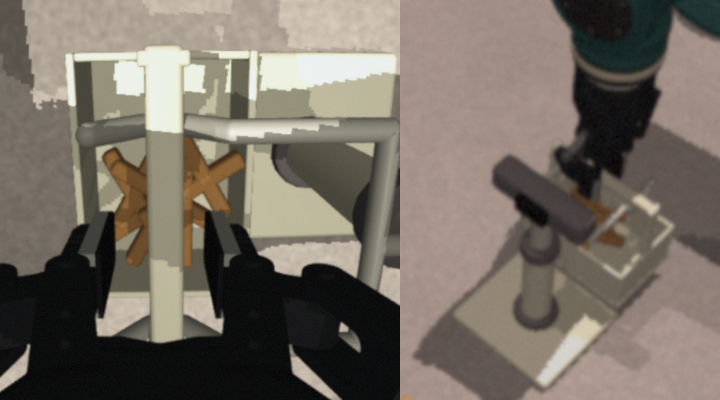

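The basket rests in the trough with the fingers clear on both sides. I'm rising and moving over the grip.

play_rows:
  steps:
    - [0, 0, -0.3, 0, 0, 0]
    - [0, 0, -0.8, 0, 0, 0]
    - [0, 0, -1.4, 0, 0, 0]
    - [0, 0, -2.1, 0, 0, 0]
    - [0, 0, -2.9, 0, 0, 0]

```text
time_s: 9.48
ee_pos: [0.5031, 0.1902, 0.206]
eef_rot: [-2.103, -2.333, 0.001]
wrist_force: [0.6, 0.7, -0.5]
finger_gap: 0.0338
grip_force: 0.0
```

play_rows:
  steps:
    - [0, 0, -0.8, 0, 0, 0]
    - [0, 0, -1.5, 0, 0, 0]
    - [0, 0, -2.1, 0, 0, 0]
    - [0, 0, -2.5, 0, 0, 0]
    - [0, 0, -2.7, 0, 0, 0]
  hand: 1

```text
time_s: 9.9
ee_pos: [0.5038, 0.1903, 0.2744]
eef_rot: [2.102, 2.333, 0.003]
wrist_force: [-0.1, -0.2, -0.0]
finger_gap: 0.0853
grip_force: 0.0
```

```bash
python3 - <<'E'
from h import *
s=arm.get_state(); print(s["ee_pos"],s["finger_gap"])
plan(st(*S,(.002,0,.272)),down(S[1]),1)
E
```

```text
[0.50380131 0.19029373 0.27443296] 0.08532885526532588
[0.11, 4.0, 0.11, 0.02, -0.0, -0.02]
```

play_rows:
  steps:
    - [0.02, 0.5, 0, 0, 0, 0]
    - [0.05, 1.4, 0, 0, 0, 0]
    - [0.08, 2.4, 0, 0, 0, 0]
    - [0.1, 3.3, 0, 0, 0, 0]
    - [0.11, 4.0, 0, 0, 0, 0]

```text
time_s: 10.32
ee_pos: [0.6039, 0.2034, 0.2721]
eef_rot: [-2.103, -2.333, 0.001]
wrist_force: [0.5, 0.4, -0.5]
finger_gap: 0.0857
grip_force: 0.0
```

play_rows:
  steps:
    - [0, 0, 0, 0, 0, 0]
    - [0, 0, 0, 0, 0, 0]
    - [0, 0, 0, 0, 0, 0]
    - [0, 0, 0, 0, 0, 0]
    - [0, 0, 0, 0, 0, 0]

```text
time_s: 10.73
ee_pos: [0.602, 0.2033, 0.273]
eef_rot: [2.103, 2.334, 0.0]
wrist_force: [0.5, 0.5, -0.7]
finger_gap: 0.0854
grip_force: 0.0
```

```bash
python3 - <<'E'
from h import *
s=arm.get_state(); print(s["ee_pos"],s["time_s"])
im=arm.camera("wrist")[:,:,::-1].copy(); m=arm.camera_model("wrist"); T=np.linalg.inv(m["tool_from_camera"])
R=Ro.from_rotvec(s["eef_rot"])
X=[st(*S,l) for l in [(-.014,.055,.22),(.014,.055,.22),(-.014,.0,.22),(.014,.0,.22),(-.119,.04,.16)]]
q=cv2.projectPoints(R.inv().apply(np.array(X)-s["ee_pos"]),cv2.Rodrigues(T[:3,:3])[0],T[:3,3],np.float64(m["intrinsics"]),np.float64(m["dist_coeffs"]))[0][:,0]
print(q.round())
for a in q: cv2.circle(im,tuple(int(v) for v in a),4,(0,0,255),1)
cv2.imwrite("pics/w5.png",im)
plan(st(*S,(.002,0,.187)),down(S[1]),2)
E
```

```text
[0.60199808 0.20331089 0.27304542] 10.7333
[[288. 161.]
 [347. 161.]
 [291. 270.]
 [345. 270.]
 [134. 181.]]
[-0.0, 0.02, 1.72, 0.0, -0.0, -0.01]
[-0.0, 0.02, 1.72, 0.0, -0.0, -0.01]
```

View pics/w5.png

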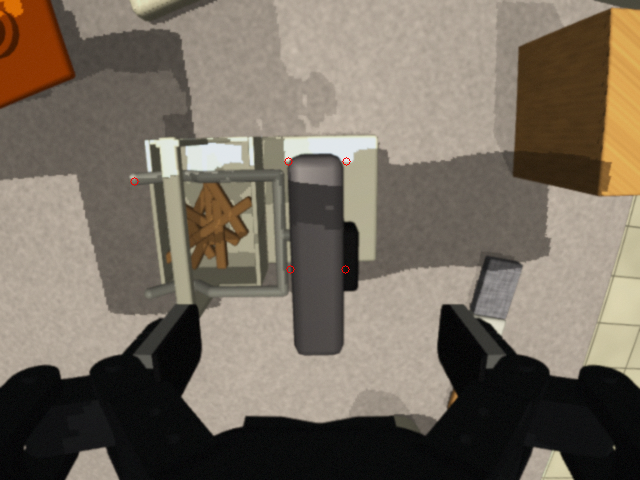

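Grip and button are centred where predicted (grip column 318, button at (350,257)), and the basket hangs on both prongs. I'm descending onto the grip.

play_rows:
  steps:
    - [0, 0, 0.4, 0, 0, 0]
    - [0, 0, 0.9, 0, 0, 0]
    - [0, 0, 1.4, 0, 0, 0]
    - [0, 0, 1.9, 0, 0, 0]
    - [0, 0, 2.4, 0, 0, 0]
  hand: 0.8

```text
time_s: 11.2
ee_pos: [0.6022, 0.2033, 0.2123]
eef_rot: [2.103, 2.334, 0.001]
wrist_force: [-0.1, 0.1, 0.8]
finger_gap: 0.0678
grip_force: 0.0
```

play_rows:
  steps:
    - [0, 0, 0.4, 0, 0, 0]
    - [0, 0, 0.7, 0, 0, 0]
    - [0, 0, 0.9, 0, 0, 0]
    - [0, 0, 1.0, 0, 0, 0]
    - [0, 0, 1.04, 0, 0, 0]

```text
time_s: 11.62
ee_pos: [0.6026, 0.2033, 0.1866]
eef_rot: [2.103, 2.334, 0.0]
wrist_force: [0.2, -0.1, -0.1]
finger_gap: 0.0681
grip_force: 0.0
```

play_rows:
  steps:
    - [0, 0, 0, 0, 0, 0]
    - [0, 0, 0, 0, 0, 0]
    - [0, 0, 0, 0, 0, 0]
    - [0, 0, 0, 0, 0, 0]
    - [0, 0, 0, 0, 0, 0]
  hand: 0
  squeeze: 45

```text
time_s: 12.03
ee_pos: [0.601, 0.2032, 0.1876]
eef_rot: [-2.102, -2.334, 0.002]
wrist_force: [-15.1, -4.2, 15.7]
finger_gap: 0.0274
grip_force: 47.1
```

play_rows:
  steps:
    - [0, 0, 0, 0, 0, 0]
    - [0, 0, 0, 0, 0, 0]
    - [0, 0, 0, 0, 0, 0]
    - [0, 0, 0, 0, 0, 0]
    - [0, 0, 0, 0, 0, 0]

```text
time_s: 12.45
ee_pos: [0.601, 0.2032, 0.1876]
eef_rot: [-2.102, -2.334, 0.002]
wrist_force: [-15.7, -3.4, 15.5]
finger_gap: 0.0273
grip_force: 47.1
```

play_rows:
  steps:
    - [0, -0.03, 0, 0, 0, 0]
    - [0, -0.05, -0.05, 0, 0, 0]
    - [0, -0.05, -0.1, 0, 0, 0]
    - [0, -0.05, -0.17, 0, 0, 0]
    - [0, -0.05, -0.25, 0, 0, 0]

```text
time_s: 12.87
ee_pos: [0.6009, 0.2032, 0.1923]
eef_rot: [-2.102, -2.333, 0.002]
wrist_force: [-4.4, -0.3, -6.7]
finger_gap: 0.0275
grip_force: 45.3
```

play_rows:
  steps:
    - [0, 0, 0, 0, 0, 0]
    - [0, 0, 0, 0, 0, 0]
    - [0, 0, 0, 0, 0, 0]
    - [0, 0, 0, 0, 0, 0]
    - [0, 0, 0, 0, 0, 0]

```text
time_s: 13.28
ee_pos: [0.6009, 0.2032, 0.1926]
eef_rot: [-2.103, -2.333, 0.001]
wrist_force: [-5.8, -0.9, -5.9]
finger_gap: 0.0277
grip_force: 45.6
```

The column rose 5 mm with about 6 N on the wrist, which is its own weight plus the basket, so it is free. I'm lifting on smoothly.

play_rows:
  steps:
    - [0, 0, -0.05, 0, 0, 0]
    - [0, 0, -0.15, 0, 0, 0]
    - [0, 0, -0.3, 0, 0, 0]
    - [0, 0, -0.5, 0, 0, 0]
    - [0, 0, -0.7, 0, 0, 0]

```text
time_s: 13.7
ee_pos: [0.601, 0.2032, 0.2105]
eef_rot: [-2.103, -2.333, 0.001]
wrist_force: [-6.0, -0.2, -8.2]
finger_gap: 0.0277
grip_force: 45.4
```

play_rows:
  steps:
    - [0, 0, -0.2, 0, 0, 0]
    - [0, 0, -0.4, 0, 0, 0]
    - [0, 0, -0.6, 0, 0, 0]
    - [0, 0, -0.8, 0, 0, 0]
    - [0, 0, -1.0, 0, 0, 0]

```text
time_s: 14.12
ee_pos: [0.601, 0.2031, 0.2355]
eef_rot: [-2.103, -2.333, 0.001]
wrist_force: [-6.5, -0.9, -8.6]
finger_gap: 0.0279
grip_force: 45.4
```

play_rows:
  steps:
    - [0, 0, -0.2, 0, 0, 0]
    - [0, 0, -0.4, 0, 0, 0]
    - [0, 0, -0.6, 0, 0, 0]
    - [0, 0, -0.8, 0, 0, 0]
    - [0, 0, -1.0, 0, 0, 0]

```text
time_s: 14.53
ee_pos: [0.601, 0.2032, 0.2605]
eef_rot: [-2.103, -2.333, 0.001]
wrist_force: [-5.8, -0.9, -7.4]
finger_gap: 0.0276
grip_force: 45.4
```

play_rows:
  steps:
    - [0, 0, -0.2, 0, 0, 0]
    - [0, 0, -0.38, 0, 0, 0]
    - [0, 0, -0.53, 0, 0, 0]
    - [0, 0, -0.65, 0, 0, 0]
    - [0, 0, -0.75, 0, 0, 0]

```text
time_s: 14.95
ee_pos: [0.601, 0.2031, 0.2794]
eef_rot: [-2.103, -2.333, 0.001]
wrist_force: [-6.2, -0.8, -7.4]
finger_gap: 0.0276
grip_force: 45.5
```

Now creep to the stop until the force rises.

play_rows:
  steps:
    - [0, 0, -0.07, 0, 0, 0]
    - [0, 0, -0.14, 0, 0, 0]
    - [0, 0, -0.2, 0, 0, 0]
    - [0, 0, -0.25, 0, 0, 0]
    - [0, 0, -0.29, 0, 0, 0]

```text
time_s: 15.37
ee_pos: [0.601, 0.2031, 0.2865]
eef_rot: [-2.103, -2.333, 0.001]
wrist_force: [-6.9, -1.2, -7.7]
finger_gap: 0.0275
grip_force: 45.5
```

play_rows:
  steps:
    - [0, 0, -0.02, 0, 0, 0]
    - [0, 0, -0.04, 0, 0, 0]
    - [0, 0, -0.06, 0, 0, 0]
    - [0, 0, -0.08, 0, 0, 0]
    - [0, 0, -0.08, 0, 0, 0]

```text
time_s: 15.78
ee_pos: [0.601, 0.2031, 0.2878]
eef_rot: [-2.102, -2.333, 0.002]
wrist_force: [-5.7, -0.1, -14.6]
finger_gap: 0.0276
grip_force: 46.1
```

play_rows:
  steps:
    - [0, 0, -0.02, 0, 0, 0]
    - [0, 0, -0.03, 0, 0, 0]
    - [0, 0, -0.03, 0, 0, 0]
    - [0, 0, -0.03, 0, 0, 0]
    - [0, 0, -0.03, 0, 0, 0]

```text
time_s: 16.2
ee_pos: [0.6009, 0.2031, 0.2878]
eef_rot: [-2.102, -2.332, 0.003]
wrist_force: [-4.3, 0.6, -25.5]
finger_gap: 0.0273
grip_force: 46.2
```

play_rows:
  steps:
    - [0, 0, 0, 0, 0, 0]
    - [0, 0, 0, 0, 0, 0]
    - [0, 0, 0, 0, 0, 0]
    - [0, 0, 0, 0, 0, 0]
    - [0, 0, 0, 0, 0, 0]

```text
time_s: 16.62
ee_pos: [0.6009, 0.2031, 0.2879]
eef_rot: [-2.102, -2.332, 0.003]
wrist_force: [-4.2, 0.0, -25.6]
finger_gap: 0.0278
grip_force: 46.2
```

play_rows:
  steps:
    - [0, 0, 0, 0, 0, 0]
    - [0, 0, 0, 0, 0, 0]
    - [0, 0, 0, 0, 0, 0]
    - [0, 0, 0, 0, 0, 0]
    - [0, 0, 0, 0, 0, 0]

```text
time_s: 17.03
ee_pos: [0.6009, 0.2031, 0.2878]
eef_rot: [-2.102, -2.332, 0.003]
wrist_force: [-4.8, 0.9, -25.9]
finger_gap: 0.0276
grip_force: 46.2
```

```bash
python3 - <<'E'
from h import *
a=arm.camera("scene")[:,:,::-1][150:400,230:450]; b=arm.camera("wrist")[:,:,::-1][100:400,60:460]
cv2.imwrite("pics/end.png",np.hstack([cv2.resize(a,(330,375)),cv2.resize(b,(460,375))]))
E
```

```text
(no output)
```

View pics/end.png

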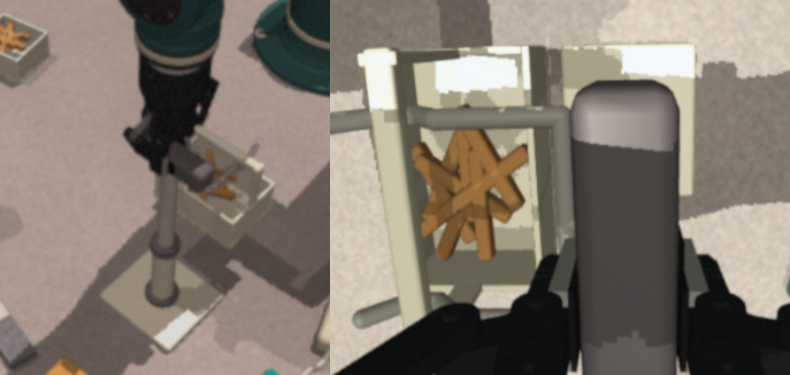

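The picture shows the column fully extended and the basket hanging level on both prongs. The wrist force holds at about 25 N against the second stop, so I'm handing in.

```bash
python3 -c "
from workcell import arm
print(arm.finish_job())"
```

```text
the job is handed in; nothing more can be done
None
```

I handed the job in at about 17 s: the basket hangs level on both prongs, the grip is still held squeezed, and the column is pulled up about 100 mm to its second stop; no verdict came back.

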